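# Tare the empty rub crock

## Task

Stand the small empty crock upright in the middle of the scale's round plate and let go of it. Then tare the scale with the crock on it: push down on the wide flat pad with a short firm press, held for about a second without leaning hard on it, leaving the two round keys alone, and let go.

Things in the scene. Friction and masses are not known exactly. Their poses are not given: they have to be found in the camera images.
- crock_mid (a point): Centre of the small empty crock: an open white ceramic cylinder, 60 mm outside diameter, 64 mm tall, 4 mm walls, about 0.18 kg, standing on the shelf left or right of the scale. The point is on its axis, 32 mm above its underside; z points up out of the mouth. The white pot with a wooden lid and the wooden grinder (up to 132 mm tall) are not it.
- pan (a point): Centre of the top face of the scale's flat round steel plate, 150 mm in diameter, 30 mm above the shelf. The scale is a fixed slab 260 x 170 mm, 20 mm tall. Its x points from the key strip to the plate, z up. The grey key strip crosses the scale 144 mm from this point towards -x, the robot's side; the pale flush display between them is no key.
- tare_pad: Tare pad: the one wide black membrane key, 26 x 56 mm (56 along its y), at the right end of the key strip seen from the robot. Origin: centre of its underside, z up; its top is 6 mm higher, 25.5 mm above the shelf, 4 mm proud. Sprung: it sinks only 2 mm, 3 N per mm, then stops hard. Registers at over 4 N from the fingers for 0.3 s; over 40 N harms it. Press near its centre, fingers shut.
- round_keys: The two small round black keys, 20 mm in diameter, 3 mm proud, at the left end of the same strip; they do not move. Origin midway between them, 93 mm from the tare pad's centre along the strip (+y, from pad to keys); the keys lie 20 mm either side of it along y, tops 24.5 mm above the shelf. Not to be pressed.
Things that resemble listed ones, but are neither listed nor needed, are in the scene too. What is shaped like the part that bears crock_mid but green or purple is not meant.

How it is judged:
By the outcome, as a careful person would: the job done as asked, in the order asked, and still so for the second after the job is handed in, with the robot touching nothing.
It also fails if it takes over 48 s, if anything falls off the work surface, if the arm or the gripper's body presses on something with over 40 N, if the wrist force passes 120 N, or if a joint passes its speed limit or range.

## Robot

A 6-joint arm with a two-finger parallel gripper is mounted at the origin on the work surface. World frame = base frame: x ahead of the robot, y to its left, z up, the work surface at z = 0. Lengths are in m, angles in rad, forces in N, time in s.
With the tool pointing down it reaches from about 0.225 to 0.875 m from the base axis. Payload 3.4 kg.
Tool frame: the origin (TCP) lies at the very end of the fingers, on their centre line; the grasp point (between the pads) lies behind it (manip.tcp_to_grasp is the z of the grasp point in the tool frame, in m); z points along the fingers, y is the direction in which the jaws open and shut (so a half turn about z gives the same grasp; the last joint's range is limited). The gripper opens to 85 mm and grips with 20 to 120 N. Pads are 22 mm wide; open, the fingers measure 114 mm over their backs; the gripper's body (76 mm by 85 mm) begins 54 mm behind the grasp point. The pads swing forward as they close: fully open they stand 13 mm farther back than shut.
Start: joints at [1.053, 0.276, 1.505, -0, 1.361, -0.121], TCP at [0.222, 0.53, 0.231] pointing down, gripper open.
Joint ranges: [-2.89, 2.89], [-0.75, 2.08], [0.22, 2.7], [-1.18, 4.32], [0.11, 2.71], [-2.7, 2.7]. Speed limits (rad/s): [2.57, 2.57, 3.14, 3.14, 3.14, 3.14].

## Interface

Orientations are given as a unit quaternion [w, x, y, z].
In Python, from rig import manip, eyes gives the robot as it stands.
- The arm moves only by the tool servo_tool, never from a script. Its argument "increments" is a list of rows, each an object with "slide": the shift along the tool's x, y, z in m, a list of three; "spin": the turn about the tool's z in degrees. A call has 1 to 8 rows; each row shifts and turns the commanded pose from where the row before left it, along the tool's axes as they then stand; what a row does not reach is not made up. A row lasts 1/10 s, in which the tool goes at most 50 mm and 8.59 degrees, less where a joint would pass 70% of its speed; a pose out of reach is approached as far as the arm can. A call is refused whole if a number of a shift passes 0.05 or a number of a turn 8.59, either way. A call with a gripper value outside its range is refused whole. "hand" is the opening, from 0 (shut) to 1 (fully open), set as the call begins (left out, the last holds). The fingers move at their own pace and stop on an object; "newtons" is the grip in N (left out, the last holds). Time passes only in rows, so rows that do not move let the fingers close. It gives the time, the measured TCP pose, the force and the opening at its end, in the units of the state.
- manip.get_state(): the state, without advancing time (a new reading comes with each control period).
- eyes.get_image(name): name is "scene" or "top" or "wrist"; returns the picture (480x640x3 uint8, blue, green, red); there is no depth.
- eyes.calibration(name): a dict with "fx", "fy", "cx", "cy" (pixels), "k1" (the pictures are not rectified: a ray, as slopes to the right and down, at radius r is drawn at 1 + k1 r^2 times it, then the intrinsics apply), "rvec" (rotation vector, rad) and "tvec" (3), from world to camera coordinates, as OpenCV has them; the wrist camera has in their place "hand_eye" (4x4, takes a point from camera to tool coordinates, whose origin is the TCP and whose axes are the flange's). Camera axes: x right, y down, z forward; pixel columns grow to the right and rows downward; lengths in m; the calibration is good to about 2 mm. A picture is of the moment at which its call begins: read the wrist's pose just before it. calibration takes no time and is no camera call.
- manip.sign_off(): hands the job in, once; it reports no verdict.
The state is a dict: "clock": time; "qpos": joint angles; "qd": joint speeds; "effort": joint torques, N m; "position": TCP position; "ee_rot": TCP orientation; "contact_force": force on the tool from outside, world axes, zero at the start; "moment": the same for the moment, N m; "width": finger opening in m.
Only numpy, scipy, OpenCV 4.12 (cv2) and the standard library are available. Lean on these libraries where they do the work, as an engineer would, in place of code of your own. Each camera call takes 0.05 s, during which the arm holds its last target.

## Working session

There is one attempt and no reset: what is moved stays moved. The work goes in short steps, Python scripts to look and compute and a tool call to move; the robot and the scene stay as the last step left them, time stands still between calls to the robot, and variables do not carry over. Pictures are saved under pics/ and viewed, and the job is handed in when it is done.

Besides the shell and the picture viewer there is one more tool, called as a command line: name --argument value ..., lists and objects as JSON in quotes. servo_tool: Moves the arm, as the interface text tells. Its arguments: {"type":"object","properties":{"increments":{"type":"array","items":{"type":"object","properties":{"slide":{"type":"array","items":{"type":"number"}},"spin":{"type":"number"}}}},"hand":{"type":"number"},"newtons":{"type":"number"}},"required":["increments"]}

```bash
mkdir -p pics; ls; cat > h.py <<'E'
import numpy as np, cv2
from rig import manip, eyes
from scipy.spatial.transform import Rotation as R
def cam(name,st=None):
    c=eyes.calibration(name)
    if 'hand_eye' in c:
        H=np.array(c['hand_eye']);q=st['ee_rot'];T=np.eye(4);T[:3,:3]=R.from_quat([q[1],q[2],q[3],q[0]]).as_matrix();T[:3,3]=st['position']
        M=T@H;return c,M[:3,:3],M[:3,3]
    Rm=R.from_rotvec(np.ravel(c['rvec'])).as_matrix();return c,Rm.T,-Rm.T@np.ravel(c['tvec'])
def pix2plane(name,uv,z,st=None):
    c,Rm,o=cam(name,st);uv=np.atleast_2d(np.array(uv,float))
    d=np.c_[(uv[:,0]-c['cx'])/c['fx'],(uv[:,1]-c['cy'])/c['fy']];u=d.copy()
    for _ in range(20):
        u=d/(1+c['k1']*(u**2).sum(1,keepdims=True))
    r=np.c_[u,np.ones(len(u))]@Rm.T
    return o+r*((z-o[2])/r[:,2])[:,None]
def proj(name,P,st=None):
    c,Rm,o=cam(name,st);p=(np.atleast_2d(P)-o)@Rm;u=p[:,:2]/p[:,2:];u=u*(1+c['k1']*(u**2).sum(1,keepdims=True))
    return u*[c['fx'],c['fy']]+[c['cx'],c['cy']]
E
python3 - <<'E'
from h import *
st=manip.get_state();print(st, manip.tcp_to_grasp)
for n in ['scene','top','wrist']:
    im=eyes.get_image(n);cv2.imwrite(f'pics/{n}0.png',im);print(n,eyes.calibration(n), cam(n,st)[2])
E
```

```text
pics
{'clock': 0.0, 'qpos': array([ 1.05299669e+00,  2.76595703e-01,  1.50616082e+00,  3.37333544e-05,
        1.36069188e+00, -1.20953580e-01]), 'qd': array([-2.40861227e-04, -2.84310831e-06,  1.26276670e-03, -1.51511195e-03,
       -4.29696263e-05,  3.91078946e-04]), 'effort': array([-1.96586559e-03, -4.16778481e+01, -2.45803821e+01,  1.78482048e-05,
        1.11054821e-02,  2.64267840e-05]), 'position': array([0.22194483, 0.52985535, 0.23042827]), 'ee_rot': array([-3.06988901e-04,  1.97126928e-01,  9.80377536e-01, -8.75778650e-04]), 'contact_force': array([0.22622716, 0.29764009, 0.01145629]), 'moment': array([-0.00535586, -0.00614345,  0.0032626 ]), 'width': 0.08579246911338988} -0.0187
scene {'fx': 468.7277981472731, 'fy': 468.7277981472731, 'cx': 319.56686130637263, 'cy': 239.26466815731416, 'k1': -0.10691982681877402, 'rvec': array([ 1.87638463,  1.57022102, -0.67184075]), 'tvec': array([-0.02707786, -0.33203888,  1.27349662])} [ 1.13415365 -0.16946817  0.64633792]
top {'fx': 498.9211263108213, 'fy': 498.9211263108213, 'cx': 321.9107951213809, 'cy': 238.00753441329516, 'k1': -0.07358430127604633, 'rvec': array([ 2.18595186, -2.01958855,  0.22794103]), 'tvec': array([-0.09510124,  0.52466761,  1.09094349])} [ 0.28144907 -0.06673519  1.17932646]
wrist {'fx': 367.0067032008546, 'fy': 367.0067032008546, 'cx': 319.50030033841074, 'cy': 234.81081448900508, 'k1': -0.0027443432312467303, 'hand_eye': array([[ 1.18561005e-03, -9.62593849e-01, -2.70945893e-01,
         6.91759881e-02],
       [ 9.99999217e-01,  1.03282376e-03,  7.06485441e-04,
         7.85770757e-04],
       [-4.00219184e-04, -2.70946518e-01,  9.62594320e-01,
        -1.42376809e-01],
       [ 0.00000000e+00,  0.00000000e+00,  0.00000000e+00,
         1.00000000e+00]])} [0.15858366 0.55754509 0.37282115]
```

View pics/scene0.png

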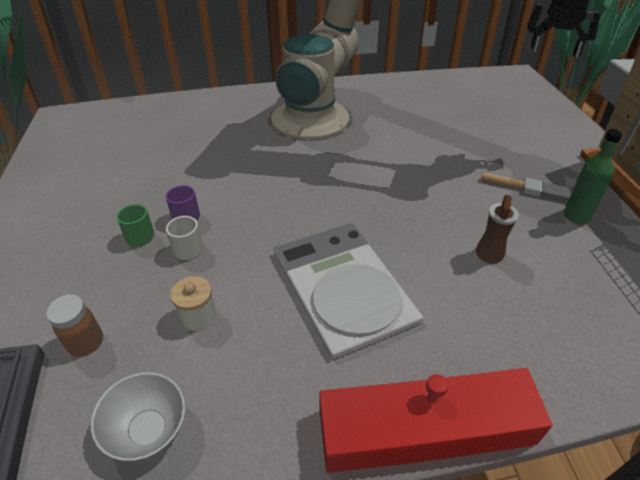

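View pics/top0.png

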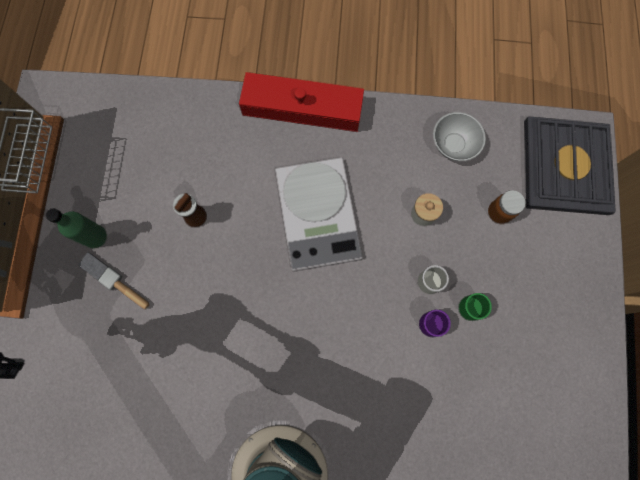

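View pics/wrist0.png

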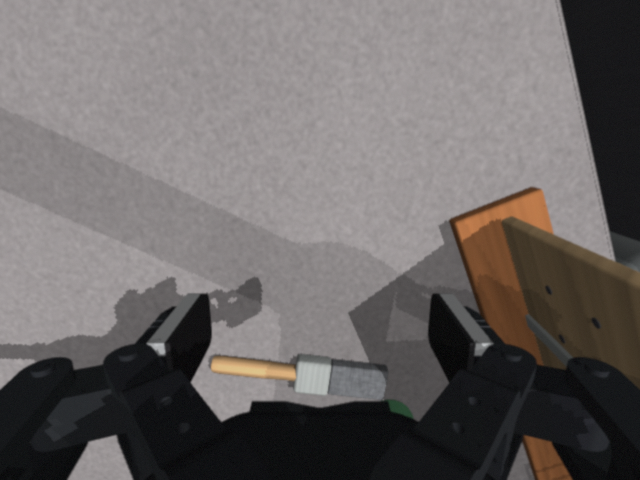

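The top view shows the white crock at about (435,279), with the purple and green ones beside it. The plate is at about (314,192), the tare pad at (343,246) and the round keys at (297,254) and (313,252). Next I'll measure these.

```bash
python3 - <<'E'
from h import *
t=cv2.imread('pics/top0.png')
a=cv2.resize(t[150:280,265:370],None,fx=4,fy=4,interpolation=cv2.INTER_CUBIC)
b=cv2.resize(t[255:345,400:500],None,fx=4,fy=4,interpolation=cv2.INTER_CUBIC)
c=np.zeros((520,820,3),np.uint8);c[:,:420]=a;c[:360,420:]=b;cv2.imwrite('pics/topz.png',c[:,:800])
s=cv2.imread('pics/scene0.png');cv2.imwrite('pics/scz.png',cv2.resize(s[170:350,110:310],None,fx=3,fy=3,interpolation=cv2.INTER_CUBIC))
# dark keys
g=t.max(2)
m=((g<55)).astype(np.uint8);m[:150]=0;m[280:]=0;m[:,:265]=0;m[:,370:]=0
n,l,S,C=cv2.connectedComponentsWithStats(m)
for i in range(1,n):
    if S[i,4]>15: print('key',S[i],C[i],pix2plane('top',C[i],.0252))
E
```

```text
key [332 240  24  13 242] [343.29338843 245.98347107] [[ 0.52258174 -0.10483526  0.0252    ]]
key [309 248   8   7  44] [312.79545455 251.09090909] [[ 0.50461322 -0.03403675  0.0252    ]]
key [293 251   8   7  47] [296.17021277 254.0212766 ] [[0.4945     0.00437985 0.0252    ]]
```

View pics/topz.png

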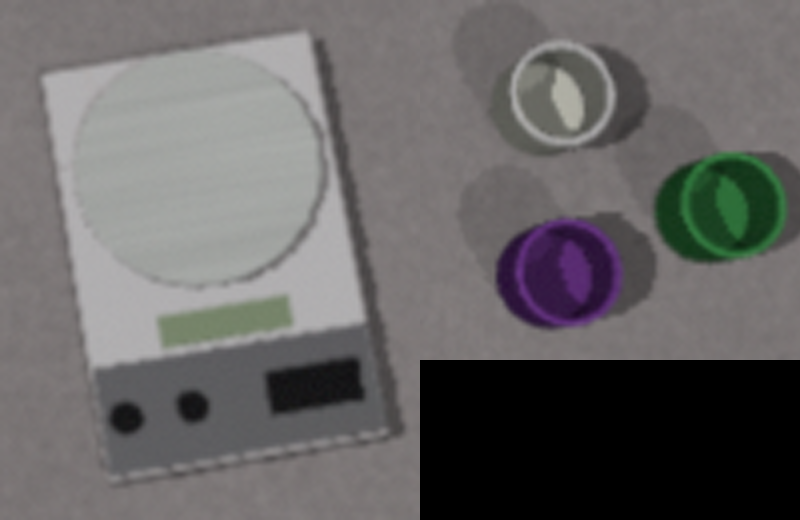

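View pics/scz.png

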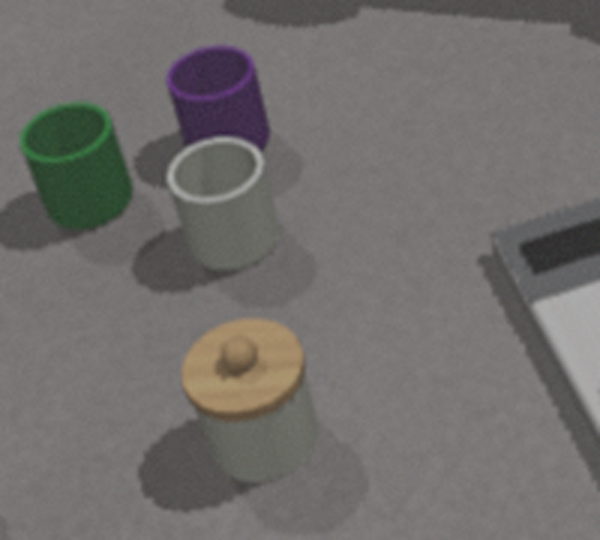

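```bash
python3 - <<'E'
from h import *
def topmeas():
    t=cv2.imread('pics/top0.png').astype(int)
    # crock rim: radial bright peak about guess, in rectified plane z=.064
    g=t.min(2).astype(np.float32)
    def ringfit(name,img,c0,z,rr,mode,st=None):
        c=np.array(c0)
        for _ in range(4):
            P=[]
            for th in np.linspace(0,2*np.pi,72,endpoint=False):
                r=np.linspace(rr[0],rr[1],60)
                Q=np.c_[c[0]+r*np.cos(th),c[1]+r*np.sin(th),np.full(60,z)]
                uv=proj(name,Q,st).astype(np.float32)
                v=cv2.remap(img,uv[:,0].copy(),uv[:,1].copy(),cv2.INTER_LINEAR).ravel()
                if mode=='peak': k=v.argmax()
                else: k=np.abs(np.gradient(v)).argmax()
                P.append(Q[k,:2])
            P=np.array(P)
            A=np.c_[2*P,np.ones(len(P))];w=np.ones(len(P))
            for _ in range(10):
                s=np.linalg.lstsq(A*w[:,None],(P**2).sum(1)*w,rcond=None)[0]
                rad=np.sqrt(s[2]+s[:2]@s[:2]);res=np.linalg.norm(P-s[:2],axis=1)-rad
                w=1/(1+(res/.001)**2)
            c=s[:2]
        return c,rad,np.median(abs(res))
    c0=pix2plane('top',[435.1,278],.064)[0,:2]
    print('crock top',ringfit('top',g,c0,.064,(.02,.036),'peak'))
    p0=pix2plane('top',[314.7,191.7],.03)[0,:2]
    print('pan top',ringfit('top',g,p0,.03,(.065,.085),'edge'))
    s=cv2.imread('pics/scene0.png').min(2).astype(np.float32)
    c1=pix2plane('scene',[110+216/3,170+169/3],.064)[0,:2];print(c1)
    print('crock sc',ringfit('scene',s,c1,.064,(.02,.036),'peak'))
    print('pan sc',ringfit('scene',s,pix2plane('scene',[357,298],.03)[0,:2],.03,(.065,.085),'edge'))
topmeas()
s=cv2.imread('pics/scene0.png');m=(s.max(2)<45).astype(np.uint8);m[:225]=0;m[265:]=0;m[:,:280]=0;m[:,365:]=0
n,l,S,C=cv2.connectedComponentsWithStats(m)
for i in range(1,n):
    if S[i,4]>10: print('key',S[i],C[i],pix2plane('scene',C[i],.0252))
E
```

```text
crock top (array([ 0.45757765, -0.31594248]), np.float64(0.02773002283126683), np.float64(0.0003945770990523446))
pan top (array([ 0.65150319, -0.02579159]), np.float64(0.07804401159344056), np.float64(0.0011766437257926601))
[ 0.46040435 -0.31370174]
crock sc (array([ 0.45914931, -0.31501414]), np.float64(0.02758075007393533), np.float64(0.0004427642890061246))
pan sc (array([ 0.65028829, -0.02342454]), np.float64(0.0772307112307027), np.float64(0.0021706118801838037))
```

Both views put the crock at about (0.458,-0.3155) and the pan at about (0.651,-0.025). The pad is at (0.5226,-0.105), and the scale is turned about 14°. I'll set the jaw direction to about -61° so the fingers clear the purple and green cups.

servo_tool --increments '[{"slide": [0, 0, 0], "spin": 8}, {"slide": [0, 0, 0], "spin": 8}, {"slide": [0, 0, 0], "spin": 8}, {"slide": [0, 0, 0], "spin": 8}, {"slide": [0, 0, 0], "spin": 8}, {"slide": [0, 0, 0], "spin": 8}, {"slide": [0, 0, 0], "spin": 8}, {"slide": [0, 0, 0], "spin": 8}]' --hand 1 --newtons 30

```text
clock: 0.95
position: [0.2221, 0.5301, 0.2309]
ee_rot: [0.0, 0.689, 0.725, -0.0]
contact_force: [-0.4, 0.9, 0.4]
width: 0.0852
```

servo_tool --increments '[{"slide": [0, 0, 0], "spin": 8}, {"slide": [0, 0, 0], "spin": 8}, {"slide": [0, 0, 0], "spin": 8}, {"slide": [0, 0, 0], "spin": 8}, {"slide": [0, 0, 0], "spin": 8}, {"slide": [0, 0, 0], "spin": 8}, {"slide": [0, 0, 0], "spin": 8}, {"slide": [0, 0, 0], "spin": 8}]'

```text
clock: 1.75
position: [0.2221, 0.5301, 0.2309]
ee_rot: [0.0, 0.968, 0.25, -0.0]
contact_force: [0.4, -0.1, 0.4]
width: 0.0851
```

```bash
cat >> h.py <<'E'
def togo(target):
    st=manip.get_state();q=st['ee_rot'];Rm=R.from_quat([q[1],q[2],q[3],q[0]]).as_matrix()
    print('pos',st['position'].round(4),'yhead',np.degrees(np.arctan2(Rm[1,1],Rm[0,1])).round(2),'z',Rm[:,2].round(4),'w',round(st['width'],4),'F',st['contact_force'].round(2),'t',st['clock'],'q',st['qpos'].round(2))
    d=Rm.T@(np.array(target)-st['position']);print('tool slide',d.round(4));return st
E
python3 -c "
from h import *
togo([.4583,-.3155,.2])"
```

```text
pos [0.2221 0.5301 0.2309] yhead -61.07 z [-4.e-04 -7.e-04 -1.e+00] w 0.0851 F [ 0.4  -0.12  0.4 ] t 1.75 q [1.05 0.28 1.51 0.   1.36 2.12]
tool slide [-0.2024  0.8544  0.0314]
```

servo_tool --increments '[{"slide": [-0.01, 0.04, 0], "spin": 0}, {"slide": [-0.01, 0.04, 0], "spin": 0}, {"slide": [-0.01, 0.04, 0], "spin": 0}, {"slide": [-0.01, 0.04, 0], "spin": 0}, {"slide": [-0.01, 0.04, 0], "spin": 0}, {"slide": [-0.01, 0.04, 0], "spin": 0}, {"slide": [-0.01, 0.04, 0], "spin": 0}, {"slide": [-0.01, 0.04, 0], "spin": 0}]'

```text
clock: 2.55
position: [0.3088, 0.2105, 0.2312]
ee_rot: [0.0, 0.967, 0.253, 0.0]
contact_force: [0.2, 0.2, 0.5]
width: 0.0853
```

servo_tool --increments '[{"slide": [-0.01, 0.04, 0], "spin": 0}, {"slide": [-0.01, 0.04, 0], "spin": 0}, {"slide": [-0.01, 0.04, 0], "spin": 0}, {"slide": [-0.01, 0.04, 0], "spin": 0}, {"slide": [-0.01, 0.04, 0], "spin": 0}, {"slide": [-0.01, 0.04, 0], "spin": 0}, {"slide": [-0.01, 0.04, 0], "spin": 0}, {"slide": [-0.01, 0.04, 0], "spin": 0}]'

```text
clock: 3.35
position: [0.3955, -0.1079, 0.2312]
ee_rot: [-0.0, 0.968, 0.252, 0.0]
contact_force: [-0.1, 0.6, -0.3]
width: 0.0854
```

servo_tool --increments '[{"slide": [-0.01, 0.04, 0], "spin": 0}, {"slide": [-0.01, 0.04, 0], "spin": 0}, {"slide": [-0.01, 0.04, 0], "spin": 0}, {"slide": [-0.01, 0.04, 0], "spin": 0}, {"slide": [0, 0.04, 0.01], "spin": 0}, {"slide": [0, 0, 0], "spin": 0}, {"slide": [0, 0, 0], "spin": 0}]'

```text
clock: 4.05
position: [0.458, -0.3003, 0.2201]
ee_rot: [-0.001, 0.968, 0.252, -0.001]
contact_force: [0.1, 0.7, -0.2]
width: 0.0855
```

```bash
python3 -c "
from h import *
st=togo([.4583,-.3155,.2])
cv2.imwrite('pics/w1.png',eyes.get_image('wrist'))
print(proj('wrist',[[.4583,-.3155,.064]],st))"
```

```text
pos [ 0.458  -0.3003  0.2201] yhead -60.8 z [-0.0021  0.0023 -1.    ] w 0.0855 F [ 0.12  0.67 -0.23] t 4.05 q [-0.71  0.24  1.58  0.    1.32  0.35]
tool slide [-0.0071  0.0135  0.0201]
[[337.10334294 225.61787556]]
```

View pics/w1.png

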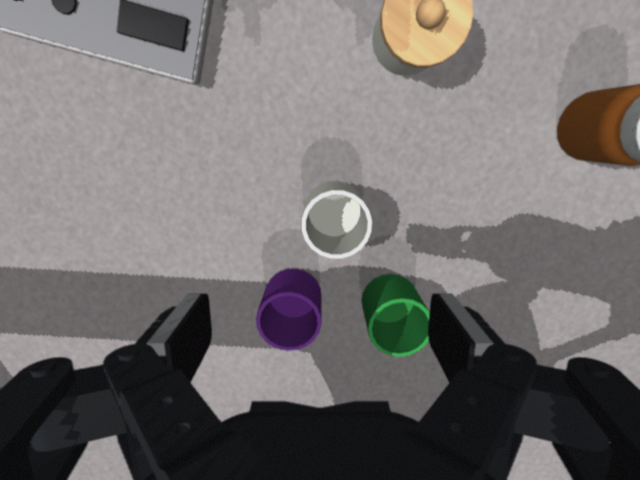

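The rim centre is at (337,224) and I predicted (337,226), which is a good match. Descending.

servo_tool --increments '[{"slide": [-0.007, 0.0135, 0.02], "spin": 0}, {"slide": [0, 0, 0.03], "spin": 0}, {"slide": [0, 0, 0.03], "spin": 0}, {"slide": [0, 0, 0.03], "spin": 0}, {"slide": [0, 0, 0.01], "spin": 0}, {"slide": [0, 0, 0], "spin": 0}, {"slide": [0, 0, 0], "spin": 0}, {"slide": [0, 0, 0], "spin": 0}]'

```text
clock: 4.9
position: [0.4599, -0.316, 0.1032]
ee_rot: [0.001, 0.968, 0.253, 0.001]
contact_force: [0.1, 0.9, 0.1]
width: 0.0854
```

```bash
python3 -c "
from h import *
st=togo([.4583,-.3155,.018])
cv2.imwrite('pics/w2.png',eyes.get_image('wrist'))
print(proj('wrist',[[.4583,-.3155,.064]],st))"
```

```text
pos [ 0.4599 -0.316   0.1032] yhead -60.71 z [ 0.0027 -0.0023 -1.    ] w 0.0854 F [0.1  0.95 0.13] t 4.9 q [-0.73  0.35  1.74  0.    1.05  0.33]
tool slide [-0.0013 -0.0015  0.0852]
[[318.40501794 269.85381478]]
```

View pics/w2.png

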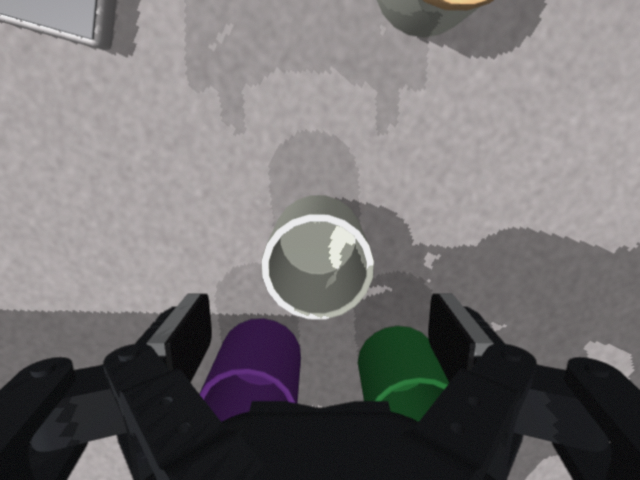

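servo_tool --increments '[{"slide": [0, -0.001, 0.03], "spin": 0}, {"slide": [0, 0, 0.03], "spin": 0}, {"slide": [0, 0, 0.02], "spin": 0}, {"slide": [0, 0, 0.005], "spin": 0}, {"slide": [0, 0, 0], "spin": 0}, {"slide": [0, 0, 0], "spin": 0}]'

```text
clock: 5.55
position: [0.4594, -0.3154, 0.0176]
ee_rot: [0.001, 0.968, 0.253, 0.001]
contact_force: [0.2, 0.9, 0.0]
width: 0.0857
```

servo_tool --increments '[{"slide": [0, 0, 0], "spin": 0}, {"slide": [0, 0, 0], "spin": 0}, {"slide": [0, 0, 0], "spin": 0}, {"slide": [0, 0, 0], "spin": 0}, {"slide": [0, 0, 0], "spin": 0}, {"slide": [0, 0, 0], "spin": 0}, {"slide": [0, 0, 0], "spin": 0}, {"slide": [0, 0, 0], "spin": 0}]' --hand 0 --newtons 30

```text
clock: 6.35
position: [0.4591, -0.3152, 0.0177]
ee_rot: [0.001, 0.968, 0.253, 0.001]
contact_force: [-0.1, 0.5, 5.8]
width: 0.0596
```

```bash
python3 -c "
from h import *
st=togo([.4583,-.3155,.018])
cv2.imwrite('pics/w3.png',eyes.get_image('wrist'))
"
```

```text
pos [ 0.4591 -0.3152  0.0177] yhead -60.73 z [ 0.0019 -0.0016 -1.    ] w 0.0596 F [-0.09  0.47  5.77] t 6.35 q [-0.73  0.45  1.84  0.    0.85  0.33]
tool slide [-0.0009 -0.0001 -0.0003]
```

View pics/w3.png

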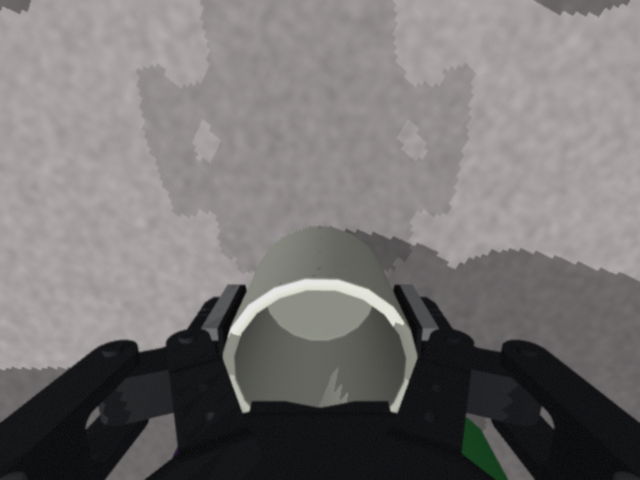

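Gripped at a width of 59.6 mm. Lifting.

servo_tool --increments '[{"slide": [0, 0, -0.01], "spin": 0}, {"slide": [0, 0, -0.025], "spin": 0}, {"slide": [0, 0, -0.03], "spin": 0}, {"slide": [0, 0, -0.03], "spin": 0}, {"slide": [0, 0, -0.015], "spin": 0}, {"slide": [0, 0, 0], "spin": 0}, {"slide": [0, 0, 0], "spin": 0}]'

```text
clock: 7.1
position: [0.458, -0.3141, 0.1261]
ee_rot: [-0.0, 0.968, 0.253, -0.0]
contact_force: [-0.0, 0.1, -2.6]
width: 0.0594
```

```bash
python3 -c "
from h import *
st=togo([.651,-.025,.128])
cv2.imwrite('pics/s4.png',eyes.get_image('scene')[100:400,60:460])
"
```

```text
pos [ 0.458  -0.3141  0.1261] yhead -60.73 z [-3.e-04  4.e-04 -1.e+00] w 0.0594 F [-0.05  0.07 -2.56] t 7.1 q [-0.73  0.33  1.71  0.    1.11  0.33]
tool slide [ 0.3097 -0.1579 -0.0018]
```

View pics/s4.png

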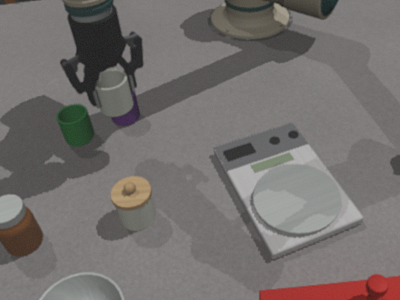

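The crock hangs upright in the fingers, with the purple and green cups undisturbed. Carrying it to the plate.

servo_tool --increments '[{"slide": [0.01, -0.005, 0], "spin": 0}, {"slide": [0.025, -0.013, 0], "spin": 0}, {"slide": [0.03, -0.015, 0], "spin": 0}, {"slide": [0.03, -0.015, 0], "spin": 0}, {"slide": [0.03, -0.015, 0], "spin": 0}, {"slide": [0.03, -0.015, 0], "spin": 0}, {"slide": [0.03, -0.015, 0], "spin": 0}, {"slide": [0.03, -0.015, 0], "spin": 0}]'

```text
clock: 7.95
position: [0.5932, -0.1128, 0.1248]
ee_rot: [-0.001, 0.968, 0.253, -0.001]
contact_force: [1.0, -0.6, -2.2]
width: 0.0597
```

servo_tool --increments '[{"slide": [0.03, -0.015, 0], "spin": 0}, {"slide": [0.03, -0.015, 0], "spin": 0}, {"slide": [0.025, -0.013, 0], "spin": 0}, {"slide": [0.01, -0.007, 0], "spin": 0}, {"slide": [0, 0, 0], "spin": 0}, {"slide": [0, 0, 0], "spin": 0}, {"slide": [0, 0, 0], "spin": 0}]'

```text
clock: 8.65
position: [0.6506, -0.0263, 0.126]
ee_rot: [0.0, 0.968, 0.252, -0.001]
contact_force: [0.2, 0.7, -1.2]
width: 0.0593
```

```bash
python3 -c "
from h import *
st=togo([.651,-.025,.06])
cv2.imwrite('pics/s5.png',eyes.get_image('scene')[100:400,160:560])
cv2.imwrite('pics/w5.png',eyes.get_image('wrist'))
"
```

```text
pos [ 0.6506 -0.0263  0.126 ] yhead -60.79 z [-1.4e-03 -4.0e-04 -1.0e+00] w 0.0593 F [ 0.23  0.71 -1.18] t 8.65 q [-0.15  0.46  1.49 -0.    1.2   0.91]
tool slide [ 0.001  -0.0009  0.066 ]
```

View pics/s5.png

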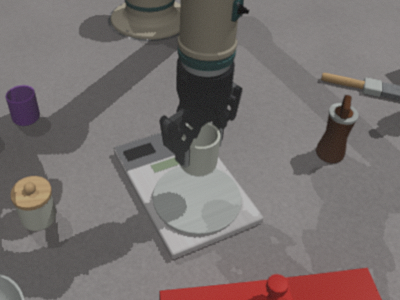

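View pics/w5.png

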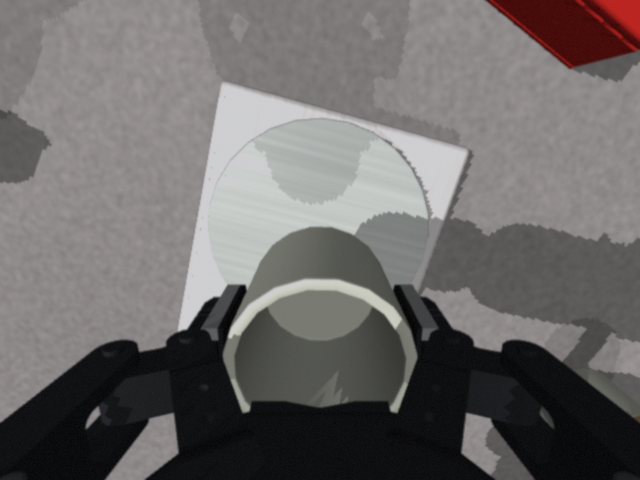

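The plate spans columns 208–430, so its centre at about 319 lines up with the crock. Lowering.

servo_tool --increments '[{"slide": [0.001, -0.001, 0.02], "spin": 0}, {"slide": [0, 0, 0.03], "spin": 0}, {"slide": [0, 0, 0.016], "spin": 0}, {"slide": [0, 0, 0.006], "spin": 0}, {"slide": [0, 0, 0], "spin": 0}, {"slide": [0, 0, 0], "spin": 0}, {"slide": [0, 0, 0], "spin": 0}]'

```text
clock: 9.45
position: [0.653, -0.0241, 0.0557]
ee_rot: [0.0, 0.968, 0.252, 0.001]
contact_force: [-0.7, 0.7, -1.0]
width: 0.0592
```

```bash
python3 -c "
from h import *
st=togo([.651,-.025,.048])
"
```

```text
pos [ 0.653  -0.0241  0.0557] yhead -60.75 z [ 2.8e-03 -3.0e-04 -1.0e+00] w 0.0592 F [-0.7   0.65 -1.02] t 9.45 q [-0.14  0.52  1.57  0.    1.05  0.92]
tool slide [-0.0022 -0.0002  0.0077]
```

servo_tool --increments '[{"slide": [-0.002, 0, 0.003], "spin": 0}, {"slide": [0, 0, 0.002], "spin": 0}, {"slide": [0, 0, 0.001], "spin": 0}, {"slide": [0, 0, 0], "spin": 0}, {"slide": [0, 0, 0], "spin": 0}]'

```text
clock: 9.95
position: [0.6503, -0.0247, 0.0483]
ee_rot: [-0.0, 0.968, 0.253, 0.0]
contact_force: [-0.4, 0.3, -1.5]
width: 0.0597
```

servo_tool --increments '[{"slide": [0, 0, 0.001], "spin": 0}, {"slide": [0, 0, 0], "spin": 0}, {"slide": [0, 0, 0], "spin": 0}]'

```text
clock: 10.25
position: [0.6505, -0.0247, 0.0477]
ee_rot: [0.0, 0.968, 0.253, 0.0]
contact_force: [-0.1, -0.9, 1.7]
width: 0.0594
```

```bash
python3 -c "
from h import *
st=togo([.651,-.025,.048])
"
```

```text
pos [ 0.6505 -0.0247  0.0477] yhead -60.74 z [ 6.e-04  1.e-04 -1.e+00] w 0.0594 F [-0.12 -0.89  1.65] t 10.25 q [-0.14  0.53  1.58  0.    1.03  0.92]
tool slide [ 0.0003  0.0005 -0.0003]
```

Touchdown: the vertical force went from -1.5 N to +1.7 N. Releasing, then moving up.

servo_tool --increments '[{"slide": [0, 0, 0], "spin": 0}, {"slide": [0, 0, 0], "spin": 0}, {"slide": [0, 0, 0], "spin": 0}, {"slide": [0, 0, 0], "spin": 0}, {"slide": [0, 0, 0], "spin": 0}, {"slide": [0, 0, 0], "spin": 0}, {"slide": [0, 0, 0], "spin": 0}, {"slide": [0, 0, 0], "spin": 0}]' --hand 1

```text
clock: 11.05
position: [0.6503, -0.0248, 0.0473]
ee_rot: [-0.0, 0.968, 0.253, 0.0]
contact_force: [-0.2, -0.8, 0.7]
width: 0.0854
```

servo_tool --increments '[{"slide": [0, 0, -0.01], "spin": 0}, {"slide": [0, 0, -0.02], "spin": 0}, {"slide": [0, 0, -0.03], "spin": 0}, {"slide": [0, 0, -0.04], "spin": 0}, {"slide": [0, 0, -0.04], "spin": 0}, {"slide": [0, 0, 0], "spin": 0}, {"slide": [0, 0, 0], "spin": 0}]'

```text
clock: 11.75
position: [0.6509, -0.0248, 0.1894]
ee_rot: [0.001, 0.968, 0.253, 0.002]
contact_force: [0.5, 0.9, -1.3]
width: 0.0852
```

```bash
python3 -c "
from h import *
st=togo([.5226,-.105,.19])
cv2.imwrite('pics/s6.png',eyes.get_image('scene'))
cv2.imwrite('pics/w6.png',eyes.get_image('wrist'))
print(proj('wrist',[[.651,-.025,.094]],st))
"
```

```text
pos [ 0.6509 -0.0248  0.1894] yhead -60.73 z [ 3.6e-03 -4.0e-04 -1.0e+00] w 0.0852 F [ 0.47  0.86 -1.3 ] t 11.75 q [-0.14  0.41  1.4   0.    1.32  0.92]
tool slide [-0.1511  0.0072 -0.001 ]
[[320.75824427 238.15717587]]
```

View pics/s6.png

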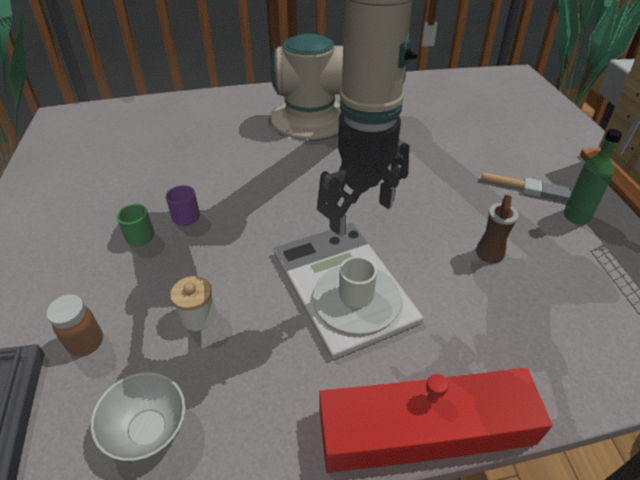

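View pics/w6.png

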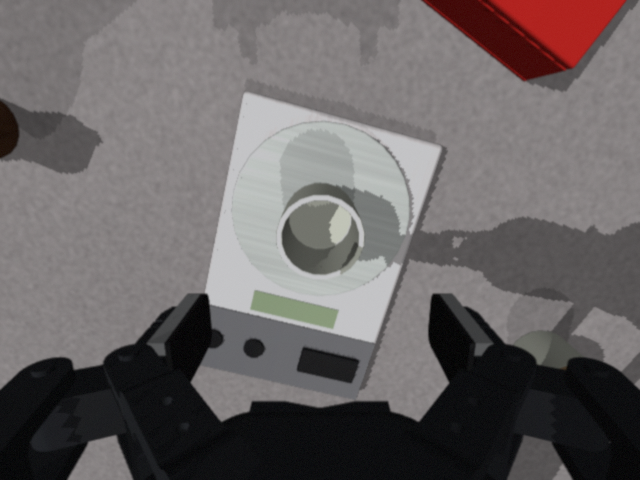

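```bash
python3 -c "
from h import *
st=manip.get_state()
w=cv2.imread('pics/w6.png')
print('rim',pix2plane('wrist',[320.5,236],.094,st),'plate',pix2plane('wrist',[321.5,208.5],.03,st))
m=(w.max(2)<45).astype(np.uint8);m[:335]=0;m[390:]=0;m[:,:235]=0;m[:,365:]=0
n,l,S,C=cv2.connectedComponentsWithStats(m)
for i in range(1,n):
  if S[i,4]>30:print(S[i],C[i],pix2plane('wrist',C[i],.0252,st))
"
```

```text
rim [[ 0.65094887 -0.02340857  0.094     ]] plate [[ 0.65600307 -0.02154474  0.03      ]]
[244 339  20  18 276] [253.49275362 347.58333333] [[ 0.50725326 -0.03179294  0.0252    ]]
[ 298  348   61   34 1338] [327.29297459 364.56053812] [[ 0.52536702 -0.10158949  0.0252    ]]
```

servo_tool --increments '[{"slide": [-0.02, 0, 0], "spin": 7.5}, {"slide": [0, 0, 0], "spin": 7.5}, {"slide": [0, 0, 0], "spin": 0}, {"slide": [0, 0, 0], "spin": 0}]' --hand 0

```text
clock: 12.25
position: [0.6324, -0.0344, 0.1861]
ee_rot: [-0.0, 0.992, 0.125, -0.001]
contact_force: [0.7, 0.2, 0.6]
width: 0.0284
```

```bash
python3 -c "
from h import *
st=togo([.522,-.105,.1])
"
```

```text
pos [ 0.6324 -0.0344  0.1861] yhead -75.58 z [-2.e-03  5.e-04 -1.e+00] w 0.0284 F [0.75 0.16 0.62] t 12.25 q [-0.16  0.39  1.45  0.    1.31  1.15]
tool slide [-0.1243  0.0409  0.0863]
```

```bash
cat > rf.py <<'E'
from h import *
def ringfit(name,img,c0,z,rr,mode,st=None):
    c=np.array(c0)
    for _ in range(5):
        P=[]
        for th in np.linspace(0,2*np.pi,72,endpoint=False):
            r=np.linspace(rr[0],rr[1],60)
            Q=np.c_[c[0]+r*np.cos(th),c[1]+r*np.sin(th),np.full(60,z)]
            uv=proj(name,Q,st).astype(np.float32)
            v=cv2.remap(img,uv[:,0].copy(),uv[:,1].copy(),cv2.INTER_LINEAR).ravel()
            k=v.argmax() if mode=='peak' else np.abs(np.gradient(v)).argmax()
            P.append(Q[k,:2])
        P=np.array(P);A=np.c_[2*P,np.ones(len(P))];w=np.ones(len(P))
        for _ in range(15):
            s=np.linalg.lstsq(A*w[:,None],(P**2).sum(1)*w,rcond=None)[0]
            rad=np.sqrt(s[2]+s[:2]@s[:2]);res=np.linalg.norm(P-s[:2],axis=1)-rad
            w=1/(1+(res/.001)**2)
        c=s[:2]
    return c.round(4),rad.round(4),np.median(abs(res)).round(5)
E
python3 -c "
from rf import *
s=cv2.imread('pics/s6.png').min(2).astype(np.float32)
print(ringfit('scene',s,[.651,-.025],.094,(.02,.036),'peak'))
for rr in [(.068,.08),(.065,.085)]: print(ringfit('scene',s,[.651,-.025],.03,rr,'edge'))
s=cv2.imread('pics/scene0.png').min(2).astype(np.float32)
print(ringfit('scene',s,[.651,-.025],.03,(.068,.08),'edge'))
"
python3 -c "
import cv2
cv2.imwrite('pics/s6z.png',cv2.resize(cv2.imread('pics/s6.png')[220:360,270:430],None,fx=4,fy=4,interpolation=2))"
```

```text
(array([ 0.6463, -0.0255]), np.float64(0.0307), np.float64(0.00162))
(array([ 0.6511, -0.0226]), np.float64(0.0762), np.float64(0.00156))
(array([ 0.649 , -0.0227]), np.float64(0.0775), np.float64(0.0022))
(array([ 0.6504, -0.0225]), np.float64(0.0761), np.float64(0.00123))
```

View pics/s6z.png

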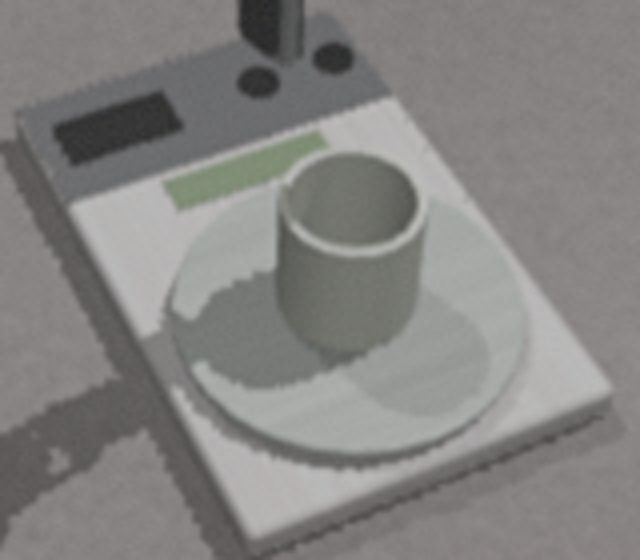

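```bash
python3 -c "
from h import *
f=lambda u,v:[270+u/4-.37,220+v/4-.37]
print(pix2plane('scene',[f(352.5,203)],.094))
# plate circle projected and crock model outline vs seen extents
th=np.linspace(0,6.283,200)
def ext(c,r,z):
    p=proj('scene',np.c_[c[0]+r*np.cos(th),c[1]+r*np.sin(th),0*th+z]);q=(p-[270,220]+.37)*4
    return q.min(0).round(),q.max(0).round()
for c in [(.651,-.025),(.651,-.0235),(.648,-.0235)]: print(c,'plate',ext(c,.075,.03),'rim',ext(c,.03,.094),'base',ext(c,.03,.03))
"
```

```text
[[ 0.6519282  -0.02566715  0.094     ]]
(0.651, -0.025) plate (array([168., 173.]), array([524., 451.])) rim (array([278., 147.]), array([429., 259.])) base (array([274., 249.]), array([417., 360.]))
(0.651, -0.0235) plate (array([171., 173.]), array([528., 451.])) rim (array([282., 146.]), array([433., 258.])) base (array([278., 249.]), array([420., 360.]))
(0.648, -0.0235) plate (array([170., 168.]), array([525., 445.])) rim (array([280., 141.]), array([431., 252.])) base (array([276., 244.]), array([418., 354.]))
```

The crock stands upright within about 3 mm of the plate centre. Next I'll move above the tare pad with the fingers shut.

servo_tool --increments '[{"slide": [-0.03, 0.01, 0], "spin": 0}, {"slide": [-0.03, 0.01, 0], "spin": 0}, {"slide": [-0.03, 0.01, 0], "spin": 0}, {"slide": [-0.03, 0.01, 0], "spin": 0}, {"slide": [-0.004, 0, 0.03], "spin": 0}, {"slide": [0, 0, 0.03], "spin": 0}, {"slide": [0, 0, 0], "spin": 0}, {"slide": [0, 0, 0], "spin": 0}]'

```text
clock: 13.05
position: [0.5226, -0.1037, 0.1271]
ee_rot: [-0.0, 0.992, 0.125, -0.001]
contact_force: [0.3, -0.1, 1.0]
width: -0.0004
```

```bash
python3 -c "
from h import *
st=togo([.523,-.104,.04])
a=eyes.get_image('wrist');cv2.imwrite('pics/w7.png',a)
cv2.imwrite('pics/t7.png',cv2.resize(eyes.get_image('top')[130:290,240:440],None,fx=4,fy=3.75))
"
```

```text
pos [ 0.5226 -0.1037  0.1271] yhead -75.66 z [-1.1e-03  5.0e-04 -1.0e+00] w -0.0004 F [ 0.29 -0.08  0.96] t 13.05 q [-0.33  0.29  1.76  0.    1.09  0.99]
tool slide [0.0004 0.0004 0.0871]
```

View pics/w7.png

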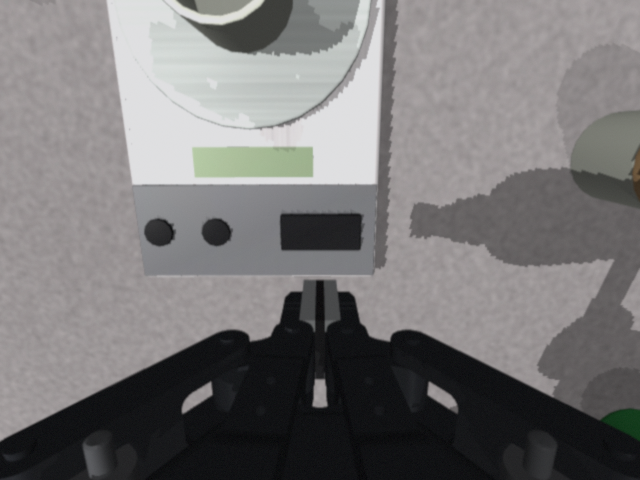

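View pics/t7.png

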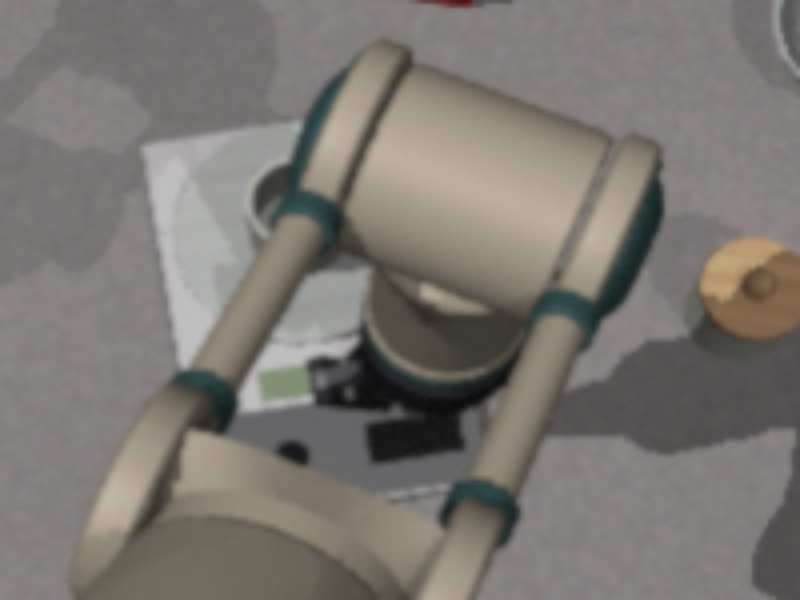

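The pad centre is at (321,231), in line with the shut fingers at column 320. Descending to just above it.

servo_tool --increments '[{"slide": [0, 0, 0.03], "spin": 0}, {"slide": [0, 0, 0.03], "spin": 0}, {"slide": [0, 0, 0.02], "spin": 0}, {"slide": [0, 0, 0.008], "spin": 0}, {"slide": [0, 0, 0], "spin": 0}, {"slide": [0, 0, 0], "spin": 0}]'

```text
clock: 13.75
position: [0.5238, -0.1042, 0.0406]
ee_rot: [0.001, 0.992, 0.124, 0.001]
contact_force: [0.7, 0.2, -0.4]
width: -0.0
```

```bash
python3 -c "
from h import *
st=togo([.523,-.104,.0255])
a=eyes.get_image('wrist');cv2.imwrite('pics/w8.png',a)
"
```

```text
pos [ 0.5238 -0.1042  0.0406] yhead -75.71 z [ 2.5e-03 -8.0e-04 -1.0e+00] w -0.0 F [ 0.71  0.19 -0.42] t 13.75 q [-0.33  0.39  1.86  0.    0.88  0.99]
tool slide [-0.0008 -0.0004  0.0151]
```

View pics/w8.png

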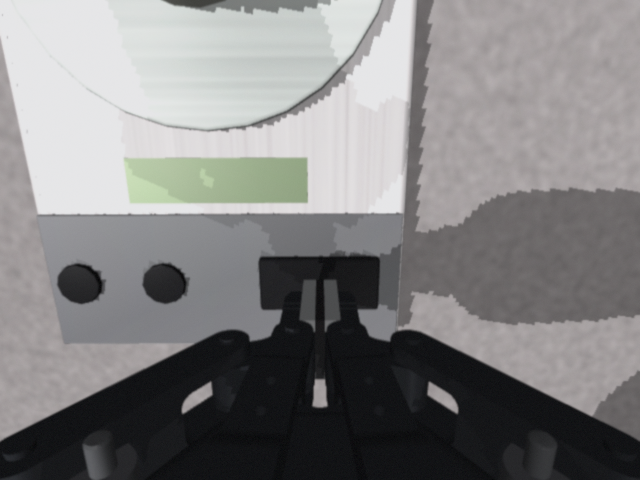

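```bash
python3 -c "
from h import *
st=manip.get_state()
print(pix2plane('wrist',[[319.5,283]],.0255,st),proj('wrist',[st['position'],[.5235,-.104,.0255]],st))
"
```

```text
[[ 0.52501806 -0.10310113  0.0255    ]] [[321.46546978 300.21386116]
 [320.56401626 286.37789916]]
```

servo_tool --increments '[{"slide": [0, 0, 0.008], "spin": 0}, {"slide": [0, 0, 0.004], "spin": 0}, {"slide": [0, 0, 0], "spin": 0}, {"slide": [0, 0, 0], "spin": 0}, {"slide": [0, 0, 0], "spin": 0}]'

```text
clock: 14.3
position: [0.5226, -0.1039, 0.0274]
ee_rot: [0.0, 0.992, 0.124, 0.0]
contact_force: [-0.7, 0.5, 0.5]
width: 0.0005
```

```bash
python3 -c "
from h import *
st=togo([.5235,-.104,.0255])
"
```

```text
pos [ 0.5226 -0.1039  0.0274] yhead -75.74 z [ 3.e-04  0.e+00 -1.e+00] w 0.0005 F [-0.71  0.49  0.52] t 14.3 q [-0.33  0.41  1.88  0.    0.85  0.99]
tool slide [0.0009 0.0003 0.0019]
```

servo_tool --increments '[{"slide": [0.001, 0, 0.002], "spin": 0}, {"slide": [0, 0, 0.0018], "spin": 0}, {"slide": [0, 0, 0], "spin": 0}]'

```text
clock: 14.6
position: [0.5238, -0.1037, 0.0238]
ee_rot: [0.0, 0.992, 0.124, 0.0]
contact_force: [-0.5, 0.7, 5.2]
width: -0.0001
```

servo_tool --increments '[{"slide": [0, 0, 0.0007], "spin": 0}, {"slide": [0, 0, 0], "spin": 0}, {"slide": [0, 0, 0], "spin": 0}]'

```text
clock: 14.9
position: [0.5239, -0.1037, 0.0236]
ee_rot: [0.0, 0.992, 0.124, 0.001]
contact_force: [-1.0, -0.2, 6.0]
width: -0.0001
```

servo_tool --increments '[{"slide": [0, 0, 0.0005], "spin": 0}, {"slide": [0, 0, 0], "spin": 0}, {"slide": [0, 0, 0], "spin": 0}, {"slide": [0, 0, 0], "spin": 0}, {"slide": [0, 0, 0], "spin": 0}, {"slide": [0, 0, 0], "spin": 0}]'

```text
clock: 15.5
position: [0.5239, -0.1037, 0.0235]
ee_rot: [0.0, 0.992, 0.124, 0.001]
contact_force: [-1.1, -0.4, 9.3]
width: 0.0002
```

servo_tool --increments '[{"slide": [0, 0, -0.01], "spin": 0}, {"slide": [0, 0, -0.03], "spin": 0}, {"slide": [0, 0, -0.04], "spin": 0}, {"slide": [0, 0, -0.04], "spin": 0}, {"slide": [0, 0, -0.04], "spin": 0}, {"slide": [-0.03, 0, 0], "spin": 0}, {"slide": [-0.04, 0, 0], "spin": 0}, {"slide": [-0.04, 0, 0], "spin": 0}]'

```text
clock: 16.3
position: [0.4157, -0.1308, 0.1827]
ee_rot: [0.0, 0.992, 0.125, 0.0]
contact_force: [-0.1, -1.1, 0.0]
width: -0.0
```

servo_tool --increments '[{"slide": [-0.04, 0.04, 0], "spin": 0}, {"slide": [-0.03, 0.05, 0], "spin": 0}, {"slide": [0, 0.05, 0], "spin": 0}, {"slide": [0, 0.05, 0], "spin": 0}, {"slide": [0, 0.05, 0], "spin": 0}, {"slide": [0, 0, 0], "spin": 0}, {"slide": [0, 0, 0], "spin": 0}, {"slide": [0, 0, 0], "spin": 0}]'

```text
clock: 17.1
position: [0.4132, -0.3656, 0.182]
ee_rot: [-0.001, 0.992, 0.124, -0.0]
contact_force: [-0.1, -0.3, -0.8]
width: -0.0002
```

```bash
python3 -c "
from rf import *
togo([.5,0,.2])
t=eyes.get_image('top');s=eyes.get_image('scene');cv2.imwrite('pics/t9.png',t);cv2.imwrite('pics/s9.png',s)
g=t.min(2).astype(np.float32)
print(ringfit('top',g,[.651,-.025],.094,(.02,.036),'peak'),ringfit('top',g,[.651,-.025],.03,(.065,.085),'edge'))
"
```

```text
pos [ 0.4132 -0.3656  0.182 ] yhead -75.72 z [-0.001   0.0018 -1.    ] w -0.0002 F [-0.09 -0.28 -0.83] t 17.1 q [-0.85  0.27  1.63  0.    1.24  0.47]
tool slide [ 0.1742 -0.3329 -0.0174]
(array([ 0.6493, -0.0251]), np.float64(0.0282), np.float64(0.00068)) (array([ 0.6508, -0.0257]), np.float64(0.0777), np.float64(0.00178))
```

View pics/t9.png

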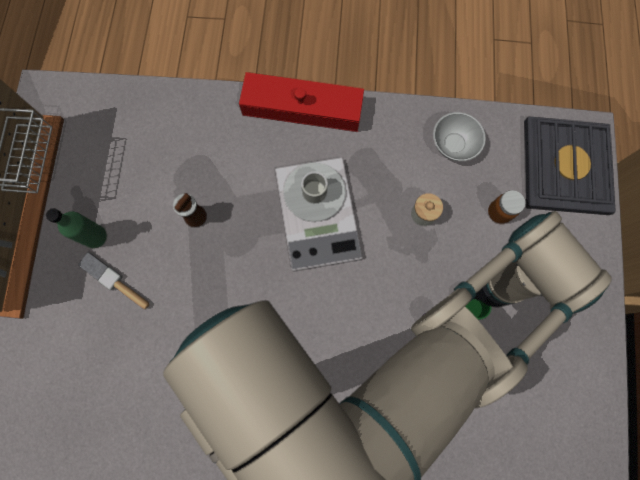

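View pics/s9.png

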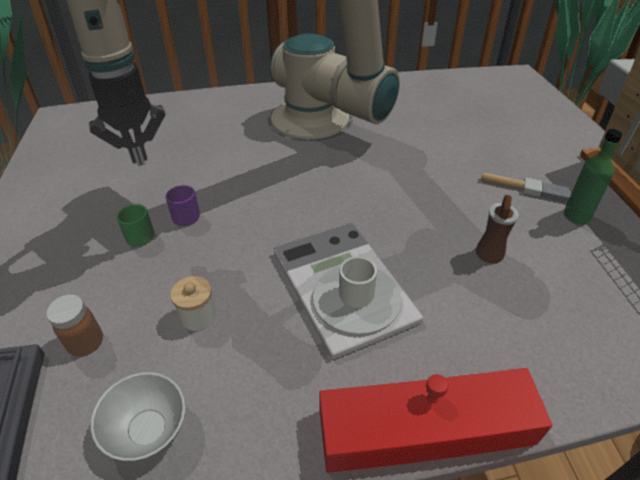

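The crock is upright at the middle of the plate, with its rim centre within about 1.6 mm of the plate centre in the top view. The pad got 5–9 N for about 1 s, and the arm is now clear with nothing else moved. Handing in.

```bash
python3 -c "
from rig import manip
print(manip.sign_off())"
```

```text
the job is handed in; nothing more can be done
None
```

I stood the crock upright in the middle of the plate, let go of it, tared the scale, and handed the job in at about 17 s of the 48 s allowed. The report gave no verdict.

- **Crock:** In the last top view its rim centre was about 1.6 mm from the plate centre. The purple and green cups and everything else in view stood where they had been.
- **Tare press:** With the fingers shut I pressed near the pad's centre for about 1 s. Force readings were 5.2, 6.0 and 9.3 N, over the 4 N needed and far below 40 N. The fingers then came up and moved away, and nothing touched the round keys. I saw no sign on the display that the tare registered, so that rests on the force and hold time.
- **Disagreements:**
    - The wrist camera placed things about 3 mm off from the top camera, which I put down to calibration.
    - The wrist view, and an automatic circle fit in the scene view, put the crock about 5 mm off the plate's centre. I measured that wrist view by eye, and the fit was poor. A hand check of the scene view and the final top view both gave 3 mm or less.

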